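# Stop the cheese board rocking

### The job

One corner of the cheese board on the buffet rocks: press down on its corners with the fingertips, one after another, until you find the corner that dips. Then press the orange levelling tab beside that corner down flat, leaving the other three tabs standing up. Only press: do not pick anything up or shift the board, and leave the cheese on it and the bottle, jar and grey cheese beside it where they are.

Things in the scene. Friction and masses are not known exactly. Their poses are not given: they have to be found in the camera images.
- board: loose hardwood board, 180 x 260 x 18 mm (x, y, z), 0.65 kg, level on four hidden rubber feet on a low dark riser. Origin: centre of its underside, 34 mm above the counter (top face at 52 mm). Front = towards the robot (its -x), left = its +y; start yaw within 0.25 rad. Three feet are firm (give under 1 mm); one, at a corner that changes from run to run, yields: see rock
- cheese: loose round ivory cheese, 84 mm across, 30 mm high, standing near the middle of the board; origin at the centre of its underside. Stays there
- corner_fl (a point): point on the board's top face right over the front left foot, 25 mm from the board's end edge (x) and 30 mm from its side edge (y): where to press that corner. Moves with the board
- corner_fr (a point): point on the board's top face right over the front right foot, 25 mm from the board's end edge (x) and 30 mm from its side edge (y): where to press that corner. Moves with the board
- corner_bl (a point): point on the board's top face right over the back left foot, 25 mm from the board's end edge (x) and 30 mm from its side edge (y): where to press that corner. Moves with the board
- corner_br (a point): point on the board's top face right over the back right foot, 25 mm from the board's end edge (x) and 30 mm from its side edge (y): where to press that corner. Moves with the board
- tab_fl (a joint): angle of the orange levelling tab beside the front left corner: 0 = standing up at 0.45 rad above level (starts 0 to 0.05), 0.45 = flat, at its stop. Hinge along the board's x, 12 mm outside its side edge, 31 mm above the counter. Friction holds it where it is left; it takes about 7 N at the press point and, flat, bears about 12 N on its corner
- tabpad_fl (a point): press point on top of the front left tab, 40 mm out from its hinge. The tab (34 wide, 55 long, 4 mm thick) points away from the board's side (board +y). Moves with the tab: 50 mm above the counter when up, 33 mm when flat, then 52 mm out from the board's edge, with 17 mm of air beneath the tab
- tab_fr (a joint): angle of the orange levelling tab beside the front right corner: 0 = standing up at 0.45 rad above level (starts 0 to 0.05), 0.45 = flat, at its stop. Hinge along the board's x, 12 mm outside its side edge, 31 mm above the counter. Friction holds it where it is left; it takes about 7 N at the press point and, flat, bears about 12 N on its corner
- tabpad_fr (a point): press point on top of the front right tab, 40 mm out from its hinge. The tab (34 wide, 55 long, 4 mm thick) points away from the board's side (board -y). Moves with the tab: 50 mm above the counter when up, 33 mm when flat, then 52 mm out from the board's edge, with 17 mm of air beneath the tab
- tab_bl (a joint): angle of the orange levelling tab beside the back left corner: 0 = standing up at 0.45 rad above level (starts 0 to 0.05), 0.45 = flat, at its stop. Hinge along the board's x, 12 mm outside its side edge, 31 mm above the counter. Friction holds it where it is left; it takes about 7 N at the press point and, flat, bears about 12 N on its corner
- tabpad_bl (a point): press point on top of the back left tab, 40 mm out from its hinge. The tab (34 wide, 55 long, 4 mm thick) points away from the board's side (board +y). Moves with the tab: 50 mm above the counter when up, 33 mm when flat, then 52 mm out from the board's edge, with 17 mm of air beneath the tab
- tab_br (a joint): angle of the orange levelling tab beside the back right corner: 0 = standing up at 0.45 rad above level (starts 0 to 0.05), 0.45 = flat, at its stop. Hinge along the board's x, 12 mm outside its side edge, 31 mm above the counter. Friction holds it where it is left; it takes about 7 N at the press point and, flat, bears about 12 N on its corner
- tabpad_br (a point): press point on top of the back right tab, 40 mm out from its hinge. The tab (34 wide, 55 long, 4 mm thick) points away from the board's side (board -y). Moves with the tab: 50 mm above the counter when up, 33 mm when flat, then 52 mm out from the board's edge, with 17 mm of air beneath the tab
- rock (a joint): how far the one yielding foot is pressed down, m: 0 at rest, 0.005 at most. Pressed on the board's top over that foot, the corner starts to give at about 2 N, is 5 mm down by about 4.5 N, then stops, and springs back when released. The number does not tell which corner it is
- seat (a joint): how far the packing washer on the yielding foot has been raised by the tab of that same corner, m: 0 until that tab is almost flat, about 0.004 when it is flat. The other tabs do not move it
- wine: full dark wine bottle with a red cap, 74 mm across, 290 mm high, standing to the left; origin at the centre of its underside
- tomme: grey-rinded cheese, upright cylinder 72 mm across, 50 mm high, to the right; origin at the centre of its underside
- honey: amber jar with a brass lid, 60 mm across, 75 mm high, to the right; origin at the centre of its underside
Mind the look-alikes: they are no part of the job. Of the things that look like the cheese, the smallest one is meant.

How it is judged:
On the way, in this order (a step that is already met when the one before it is completed fails the run):
1. the rocking corner has been found: a finger presses on the board and that corner dips at least 3 mm (value of joint rock above 0.003 m and contact force between the fingers and board above 0.5 N), for 0.05 s.
2. the tab beside the rocking corner is pressed flat (value of joint seat above 0.002 m), for 0.1 s.
At the end, for the whole second after the job is handed in: the rocking corner's tab is flat (within 0.08 rad of its stop), the other three stand up (below 0.2 rad); the board is level (0.015 rad), at rest, within 15 mm of its start, its cheese still on it; the cheese, bottle, jar and grey cheese are within 20 mm of their starts (value of joint seat above 0.002 m and ((value of joint tab_fl above 0.37 rad and value of joint each of tab_fr, tab_bl, tab_br below 0.2 rad) or (value of joint tab_fr above 0.37 rad and value of joint each of tab_fl, tab_bl, tab_br below 0.2 rad) or (value of joint tab_bl above 0.37 rad and value of joint each of tab_fl, tab_fr, tab_br below 0.2 rad) or (value of joint tab_br above 0.37 rad and value of joint each of tab_fl, tab_fr, tab_bl below 0.2 rad)) and value of joint rock below 0.0015 m and distance of board from where it was at the start of the episode below 0.015 m and angle between board's own z axis and vertical below 0.015 rad and linear speed of board below 0.02 m/s and z of cheese in the frame of board above 0.015 m and distance of each of cheese, wine, tomme, honey from where it was at the start of the episode below 0.02 m); the robot touches nothing.
It fails at once if the tab of a firm corner is pressed flat (value of joint any of tab_fl, tab_fr, tab_bl, tab_br above 0.39 rad and value of joint seat below 0.0005 m).
It fails at once if the board is lifted or shifted by more than 20 mm (distance of board from where it was at the start of the episode above 0.02 m).
It fails at once if the cheese on the board is lifted or shifted by more than 25 mm (distance of cheese from where it was at the start of the episode above 0.025 m).
It fails at once if the bottle, jar or grey cheese is moved by more than 25 mm (distance of any of wine, tomme, honey from where it was at the start of the episode above 0.025 m).
It also fails if it takes over 48 s, if anything falls off the work surface, if the arm or the gripper's body presses on something with over 40 N, if the wrist force passes 120 N, or if a joint passes its speed limit or range.

### The arm

A 7-joint arm with a two-finger parallel gripper is mounted at the origin on the work surface. World frame = base frame: x ahead of the robot, y to its left, z up, the work surface at z = 0. Lengths are in m, angles in rad, forces in N, time in s.
With the tool pointing down it reaches from about 0.4 to 0.875 m from the base axis. Payload 6.5 kg.
Tool frame: the origin (TCP) lies at the very end of the fingers, on their centre line; the grasp point (between the pads) lies 19 mm behind it; y points along the fingers, x is the direction in which the jaws open and shut, and the axes are right-handed (so a half turn about y gives the same grasp; the last joint's range is limited). The gripper opens to 88 mm and grips with 3 to 60 N. Pads are 18 mm wide; open, the fingers measure 123 mm over their backs; the gripper's body (75 mm by 187 mm) begins 45 mm behind the grasp point.
Start: joints at [1.189, 0.536, -0.004, 1.538, 0.003, 1.067, -0.071], TCP at [0.202, -0.618, 0.239] pointing down, gripper open.
Joint ranges: [-2.7, 2.7], [-0.37, 2.16], [-1.27, 1.26], [0.24, 2.4], [-1.31, 4.45], [0.19, 1.91], [-2.76, 2.76]. Speed limits (rad/s): [2.39, 2.39, 3.14, 3.14, 3.14, 3.14, 3.14].

### API

Orientations are given as a unit quaternion [x, y, z, w].
In Python, from plant import get_state, vision, order gives the robot as it stands.
- The arm moves only by the shell command python3 -m handwheel 'ROWS'. ROWS is a JSON object of lists of equal length, an entry for each row: "twist": the turn, a rotation vector about the tool's x, y, z in rad, a list of three; "offset": the shift along the tool's x, y, z in mm, a list of three; "jaw": the finger opening in mm, from 0 to 88.1. In form: {"twist": [[wx, wy, wz], ...], "offset": [[dx, dy, dz], ...], "jaw": [jaw, ...]}. A call has 1 to 12 rows; each row is the pose to reach, as a shift and turn from the pose commanded when the call began, along the tool's axes at that moment; what a row does not reach only later rows make up. A row lasts 1/12 s, in which the tool goes at most 41.7 mm and 7.16 degrees, less where a joint would pass 70% of its speed; a pose out of reach is approached as far as the arm can. A call with a gripper value outside its range is refused whole. The fingers move at their own pace and stop on an object; the grip force is fixed at half the most. Time passes only in rows, so rows that repeat a pose let the fingers close. It gives the time, the measured TCP pose, the force and the opening at its end, in the units of the state.
- get_state(): the state, without advancing time (a new reading comes with each control period).
- vision.read_camera(name): name is "scene" or "top"; returns a dict with "img" (400x640x3 uint8, red, green, blue), "mtx" (3x3 intrinsics, pixels), "pose" (4x4, takes a point from camera to world coordinates). Camera axes: x right, y down, z forward; pixel columns grow to the right and rows downward; lengths in m; the calibration is good to about 2 mm. A picture is of the moment at which its call begins. There is no depth.
- order.job_done(): hands the job in, once; it reports no verdict.
The state is a dict: "time": time; "joints": joint angles; "qd": joint speeds; "effort": joint torques, N m; "ee_pos": TCP position; "tool_rot": TCP orientation; "ft_force": force on the tool from outside, world axes, zero at the start; "ft_torque": the same for the moment, N m; "opening": opening from 0.0 (shut) to 1.0 (fully open).
Only numpy, scipy, OpenCV 4.12 (cv2) and the standard library are available. Lean on these libraries where they do the work, as an engineer would, in place of code of your own. Each camera call takes 0.05 s, during which the arm holds its last target. There are 200 camera calls.

## Working session

There is one attempt and no reset: what is moved stays moved. The work goes in short steps, Python scripts to look and compute and a shell command to move; the robot and the scene stay as the last step left them, time stands still between calls to the robot, and variables do not carry over. Pictures are saved under pics/ and viewed, about 8 in all and at most 12, crops included, and the job is handed in when it is done.

```bash
mkdir -p pics; ls; python3 - <<'E'
from plant import get_state, vision, order
import cv2,numpy as np,pickle
np.set_printoptions(precision=4,suppress=True)
d={}
for n in("top","scene"):
    r=vision.read_camera(n); d[n]=r; print(n,r["mtx"],r["pose"]); cv2.imwrite(f"pics/{n}0.png",r["img"][:,:,::-1])
pickle.dump(d,open("v0.pkl","wb"))
print(get_state())
E
```

```text
pics
top [[437.8991   0.     326.425 ]
 [  0.     437.8991 191.6642]
 [  0.       0.       1.    ]] [[ 0.0106 -0.9735  0.2286  0.34  ]
 [-0.9999 -0.0099  0.0041  0.0196]
 [-0.0017 -0.2287 -0.9735  1.1104]
 [ 0.      0.      0.      1.    ]]
scene [[383.6162   0.     322.5144]
 [  0.     383.6162 196.9812]
 [  0.       0.       1.    ]] [[ 0.2005  0.8293 -0.5217  1.0711]
 [ 0.9796 -0.163   0.1173 -0.1185]
 [ 0.0123 -0.5346 -0.845   0.9088]
 [ 0.      0.      0.      1.    ]]
{'time': 0.1, 'joints': array([ 1.1888,  0.5371, -0.0044,  1.5388,  0.0026,  1.0673, -0.0712]), 'qd': array([ 0.0012, -0.0013, -0.    , -0.0051,  0.0015, -0.0003,  0.0004]), 'effort': array([  0.004 , -57.2069,   0.9944, -25.223 ,  -0.0561,   0.0134,
         0.    ]), 'ee_pos': array([ 0.2017, -0.6173,  0.2379]), 'tool_rot': array([-0.5721,  0.4156, -0.4147,  0.5727]), 'ft_force': array([-1.1341,  0.1806,  0.1705]), 'ft_torque': array([-0.0013, -0.0067, -0.0417]), 'opening': 1.0030919679366423}
```

View pics/top0.png

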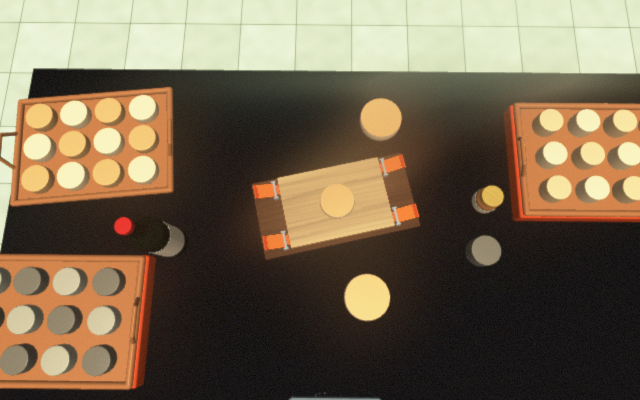

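View pics/scene0.png

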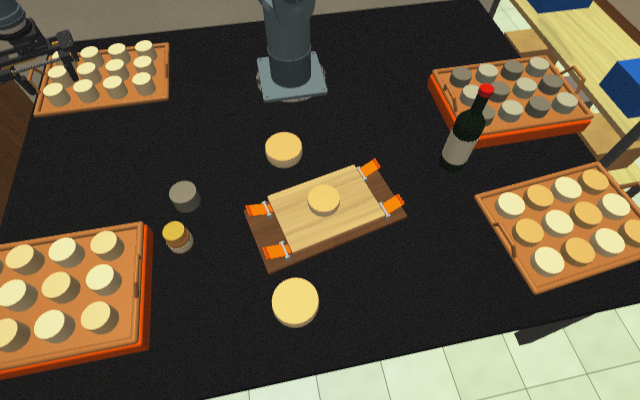

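The "top" picture shows the board with its centre at about (337,200). The tabs are at FL (275,241), BL (265,189), FR (404,214) and BR (392,163), the bottle at (165,235), the jar at (488,198) and the tomme at (485,250).
Cheese candidates are on-board (337,200), loose (381,119) and loose (367,297), plus those in the crates. The smallest, the one on the board, is the one meant, and it only has to be left alone.

```bash
cat > h.py <<'E'
import numpy as np,cv2,pickle
from scipy.spatial.transform import Rotation as R
np.set_printoptions(precision=4,suppress=True)
def ray(v,px,z):
    px=np.atleast_2d(px).astype(float)
    d=np.c_[px,np.ones(len(px))]@np.linalg.inv(v["mtx"]).T@v["pose"][:3,:3].T
    o=v["pose"][:3,3]; return o+d*((z-o[2])/d[:,2])[:,None]
def proj(v,p):
    p=np.atleast_2d(p); T=np.linalg.inv(v["pose"]); q=(p@T[:3,:3].T+T[:3,3])@v["mtx"].T
    return q[:,:2]/q[:,2:]
def masks(img):
    hsv=cv2.cvtColor(img,cv2.COLOR_RGB2HSV)
    org=cv2.inRange(hsv,(4,190,150),(14,255,255))
    wood=cv2.inRange(hsv,(10,40,140),(28,190,255))
    return org,wood
def move(s,target):
    "offset in tool mm from measured pose"
    return 1000*R.from_quat(s["tool_rot"]).inv().apply(np.array(target)-s["ee_pos"])
E
python3 - <<'E'
from h import *
d=pickle.load(open("v0.pkl","rb")); from plant import get_state
roi={"top":(245,425,145,265),"scene":(240,415,150,275)}
out=[]
for n,v in d.items():
    org,wood=masks(v["img"]); x0,x1,y0,y1=roi[n]
    w=np.zeros_like(wood); w[y0:y1,x0:x1]=wood[y0:y1,x0:x1]
    w=cv2.morphologyEx(w,cv2.MORPH_OPEN,np.ones((5,5)))
    c=max(cv2.findContours(w,0,1)[0],key=cv2.contourArea)[:,0]
    P=ray(v,c,.052)[:,:2]
    r=cv2.minAreaRect((P*1000).astype(np.float32)); print(n,"board",r)
    im=v["img"][:,:,::-1].copy(); cv2.drawContours(im,[c[:,None]],-1,(255,0,0),1)
    o=np.zeros_like(org);o[y0:y1,x0:x1]=org[y0:y1,x0:x1]
    k,_,st,ce=cv2.connectedComponentsWithStats(o)
    for i in range(1,k):
        if st[i,4]>40: print(" tab",ce[i],st[i,4],ray(v,ce[i],.045))
    out.append(cv2.resize(im[y0-5:y1+5,x0-5:x1+5],None,fx=3,fy=3,interpolation=cv2.INTER_CUBIC))
v=d["top"]; print("wine base",ray(v,[172,246],0),"cap",ray(v,[124,226],.29))
cv2.imwrite("pics/c.png",out[0])
s=get_state(); print(R.from_quat(s["tool_rot"]).as_matrix())
E
```

```text
top board ((570.1962280273438, -21.798873901367188), (181.73008728027344, 314.38128662109375), 12.942702293395996)
 tab [401.4146 160.3171] 41 [[ 0.674  -0.1657  0.045 ]]
 tab [262.4809 190.6553] 235 [[0.5912 0.184  0.045 ]]
 tab [407.7137 212.2901] 262 [[ 0.54   -0.1774  0.045 ]]
 tab [272.083  241.8008] 241 [[0.4636 0.155  0.045 ]]
scene board ((568.2183227539062, 2.8487091064453125), (180.73341369628906, 262.248291015625), 12.904319763183594)
 tab [251.9583 210.625 ] 72 [[ 0.5435 -0.187   0.045 ]]
 tab [269.5165 252.0769] 91 [[ 0.6686 -0.1573  0.045 ]]
wine base [[0.4555 0.4138 0.    ]] cap [[0.4621 0.4051 0.29  ]]
[[ 0.3106 -0.0006  0.9505]
 [-0.9505  0.0015  0.3106]
 [-0.0016 -1.     -0.0001]]
```

View pics/c.png

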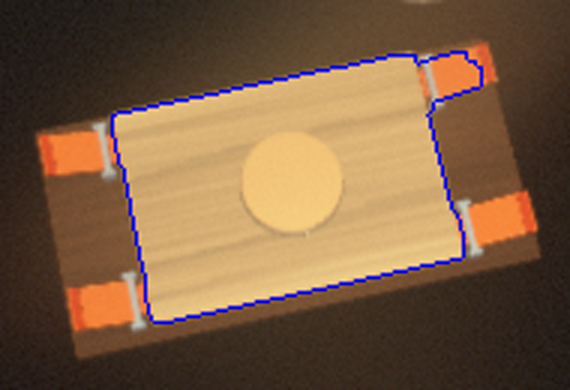

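The crop shows the board outline, contaminated by the BR tab in the top view only. The scene view fits 181x262 mm cleanly. I take the board centre as (0.566, 0.003) and the yaw as 0.225 rad. The tool's jaw axis is already nearly along the board's y. Next I move to above FR.

```bash
cat >> h.py <<'E'
C=np.array([.5663,.0032]); Y=.2253
def bp(x,y,z):
    c,s=np.cos(Y),np.sin(Y); return np.array([C[0]+c*x-s*y,C[1]+s*x+c*y,z])
PTS={a+b:bp(sx*.065,sy*.1,.052) for a,sx in(("f",-1),("b",1)) for b,sy in(("l",1),("r",-1))}
E
python3 -c "
from h import *
from plant import get_state
s=get_state()
for k,p in PTS.items(): print(k,p,move(s,p+[0,0,.03]))
o=PTS['fr']
for k,p in PTS.items(): print('from fr',k,1000*R.from_quat(s['tool_rot']).inv().apply(p-o))"
python3 -m handwheel '{"twist":[[0,0,0],[0,0,0],[0,0,0],[0,0,0],[0,0,0],[0,0,0],[0,0,0],[0,0,0],[0,0,0],[0,0,0],[0,0,0],[0,0,0]],"offset":[[-13,0,15],[-38,5,46],[-64,10,77],[-90,20,108],[-115,30,139],[-141,40,170],[-166,50,201],[-192,60,232],[-217,65,263],[-243,70,294],[-262,75,317],[-268,75,325]],"jaw":[0,0,0,0,0,0,0,0,0,0,0,0]}'
```

```text
fl [0.4806 0.0862 0.052 ] [-581.7905  156.7744  483.675 ]
fr [ 0.5253 -0.1088  0.052 ] [-382.6102  156.46    465.588 ]
bl [0.6073 0.1152 0.052 ] [-570.034   156.739   613.1423]
br [ 0.652  -0.0798  0.052 ] [-370.8538  156.4246  595.0553]
from fr fl [-199.1802    0.3144   18.087 ]
from fr fr [0. 0. 0.]
from fr bl [-187.4238    0.279   147.5543]
from fr br [ 11.7565  -0.0354 129.4673]
time: 1.1
ee_pos: [0.4296, -0.2566, 0.1628]
tool_rot: [-0.573, 0.414, -0.412, 0.575]
ft_force: [-0.1, -0.0, -1.0]
opening: 0.119
```

```bash
python3 -m handwheel '{"twist":[[0,0,0],[0,0,0],[0,0,0],[0,0,0],[0,0,0],[0,0,0],[0,0,0],[0,0,0],[0,0,0],[0,0,0]],"offset":[[-12,5,14],[-34,15,42],[-56,30,69],[-78,45,96],[-98,58,121],[-110,70,136],[-115,80,141],[-115,86,141],[-115,86,141],[-115,86,141]],"jaw":[0,0,0,0,0,0,0,0,0,0]}'
python3 -c "
from h import *
from plant import get_state,vision
s=get_state(); print(s['ee_pos'],s['ft_force'],s['opening'],'to fr',move(s,PTS['fr']))
v=vision.read_camera('scene'); im=v['img'][120:290,220:440,::-1].copy()
cv2.imwrite('pics/d.png',cv2.resize(im,None,fx=3.5,fy=3.5))"
```

```text
time: 1.93
ee_pos: [0.5247, -0.1114, 0.0776]
tool_rot: [0.572, -0.416, 0.416, -0.571]
ft_force: [1.2, -0.4, 0.1]
opening: 0.003
[ 0.5247 -0.1114  0.0776] [ 1.1685 -0.4158  0.0753] 0.0026602313257293817 to fr [-2.3321 25.6052  1.4181]
```

View pics/d.png

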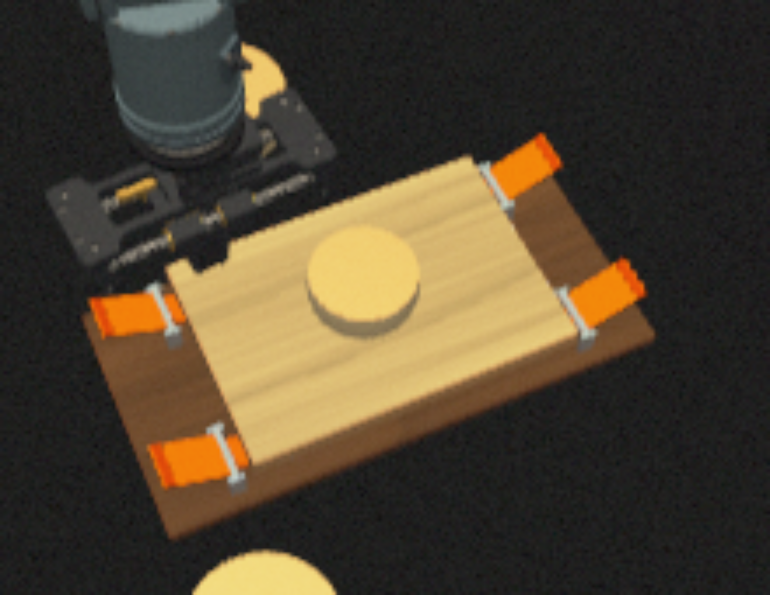

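The fingertips are over the FR corner, at crop pixel (208,250). Now I press down in small steps.

```bash
python3 -m handwheel '{"twist":[[0,0,0],[0,0,0],[0,0,0],[0,0,0],[0,0,0],[0,0,0]],"offset":[[-2,10,1],[-2,18,1],[-2,22,1],[-2,24,1],[-2,25,1],[-2,26,1]],"jaw":[0,0,0,0,0,0]}'
python3 -m handwheel '{"twist":[[0,0,0],[0,0,0],[0,0,0]],"offset":[[0,1,0],[0,2,0],[0,2,0]],"jaw":[0,0,0]}'
```

```text
time: 2.48
ee_pos: [0.5255, -0.107, 0.0523]
tool_rot: [0.573, -0.416, 0.415, -0.572]
ft_force: [-7.6, 0.8, 23.5]
opening: 0.005
time: 2.73
ee_pos: [0.5255, -0.107, 0.0523]
tool_rot: [0.573, -0.416, 0.415, -0.572]
ft_force: [-11.9, 2.4, 33.7]
opening: 0.003
```

FR is firm: it took 34 N without dipping. BR is next.

```bash
python3 -m handwheel '{"twist":[[0,0,0],[0,0,0],[0,0,0],[0,0,0],[0,0,0],[0,0,0],[0,0,0],[0,0,0],[0,0,0],[0,0,0]],"offset":[[0,-8,0],[0,-22,0],[3,-25,30],[7,-25,62],[10,-25,95],[12,-25,120],[12,-20,129],[12,-12,129],[12,-6,129],[12,-5,129]],"jaw":[0,0,0,0,0,0,0,0,0,0]}'
python3 -m handwheel '{"twist":[[0,0,0],[0,0,0],[0,0,0],[0,0,0]],"offset":[[0,1,0],[0,2,0],[0,3,0],[0,3.5,0]],"jaw":[0,0,0,0]}'
```

```text
time: 3.57
ee_pos: [0.6499, -0.0789, 0.0527]
tool_rot: [0.573, -0.416, 0.414, -0.571]
ft_force: [0.1, -0.4, -0.1]
opening: 0.005
time: 3.9
ee_pos: [0.6512, -0.079, 0.0525]
tool_rot: [0.573, -0.416, 0.415, -0.572]
ft_force: [-7.4, 0.1, 15.1]
opening: 0.004
```

BR is firm too, at 15 N with no dip. Going over to BL, raised clear of the cheese.

```bash
python3 -m handwheel '{"twist":[[0,0,0],[0,0,0],[0,0,0],[0,0,0],[0,0,0],[0,0,0],[0,0,0],[0,0,0],[0,0,0],[0,0,0],[0,0,0],[0,0,0]],"offset":[[0,-10,0],[0,-30,0],[-15,-48,2],[-45,-50,4],[-80,-50,7],[-115,-50,11],[-150,-50,14],[-180,-50,17],[-197,-40,18],[-199,-22,18],[-199,-8,18],[-199,-4,18]],"jaw":[0,0,0,0,0,0,0,0,0,0,0,0]}'
python3 -m handwheel '{"twist":[[0,0,0],[0,0,0],[0,0,0],[0,0,0],[0,0,0]],"offset":[[0,1,0],[0,2,0],[0,3,0],[0,4,0],[0,4,0]],"jaw":[0,0,0,0,0]}'
```

```text
time: 4.9
ee_pos: [0.6063, 0.1155, 0.0533]
tool_rot: [0.573, -0.416, 0.415, -0.571]
ft_force: [-0.8, -1.0, 0.2]
opening: 0.008
time: 5.32
ee_pos: [0.6087, 0.1157, 0.0525]
tool_rot: [-0.572, 0.415, -0.416, 0.572]
ft_force: [-2.1, -0.4, 5.5]
opening: 0.005
```

BL is at 5.5 N with z unchanged, so it is firm. Checking FL.

```bash
python3 -m handwheel '{"twist":[[0,0,0],[0,0,0],[0,0,0],[0,0,0],[0,0,0],[0,0,0],[0,0,0],[0,0,0],[0,0,0],[0,0,0]],"offset":[[0,-8,0],[0,-22,0],[-3,-25,-30],[-7,-25,-62],[-10,-25,-95],[-12,-25,-120],[-12,-20,-129],[-12,-12,-129],[-12,-5,-129],[-12,-4,-129]],"jaw":[0,0,0,0,0,0,0,0,0,0]}'
python3 -m handwheel '{"twist":[[0,0,0],[0,0,0],[0,0,0],[0,0,0],[0,0,0],[0,0,0],[0,0,0]],"offset":[[0,1,0],[0,2,0],[0,3,0],[0,4,0],[0,5,0],[0,6,0],[0,6,0]],"jaw":[0,0,0,0,0,0,0]}'
```

```text
time: 6.15
ee_pos: [0.4829, 0.0884, 0.0544]
tool_rot: [-0.572, 0.415, -0.415, 0.573]
ft_force: [0.1, 0.4, -0.4]
opening: 0.002
time: 6.73
ee_pos: [0.482, 0.0884, 0.0494]
tool_rot: [-0.572, 0.415, -0.415, 0.573]
ft_force: [-0.8, 1.2, 3.7]
opening: 0.005
```

Already 3 mm below the firm-corner height at only 3.7 N. I keep pressing FL until it stops.

```bash
python3 -m handwheel '{"twist":[[0,0,0],[0,0,0],[0,0,0],[0,0,0],[0,0,0]],"offset":[[0,1,0],[0,2,0],[0,3,0],[0,3.5,0],[0,3.5,0]],"jaw":[0,0,0,0,0]}'
python3 -c "
from h import *
from plant import get_state
s=get_state(); 
for r,z in((.176,.07),(.182,.033)): p=bp(-.065,.130+r-.13,z); print(p,move(s,p))"
```

```text
time: 7.15
ee_pos: [0.4818, 0.0885, 0.0475]
tool_rot: [-0.572, 0.415, -0.415, 0.573]
ft_force: [-7.1, 1.0, 26.7]
opening: 0.005
[0.4636 0.1602 0.07  ] [-73.8498 -22.4631   5.0508]
[0.4623 0.1661 0.033 ] [-79.8267  14.537    5.5667]
```

FL dipped 5 mm and then stopped hard, so it is the rocking corner. The seen tab centroid (0.464, 0.155) agrees with the computed pad. Now the FL tab.

```bash
python3 -m handwheel '{"twist":[[0,0,0],[0,0,0],[0,0,0],[0,0,0],[0,0,0],[0,0,0],[0,0,0],[0,0,0],[0,0,0],[0,0,0],[0,0,0],[0,0,0]],"offset":[[0,-8,0],[0,-25,0],[-10,-40,1],[-35,-42,2],[-60,-42,4],[-76,-40,5],[-79,-28,5],[-79,-15,5],[-79,-5,5],[-79,0,5],[-79,4,5],[-79,7,5]],"jaw":[0,0,0,0,0,0,0,0,0,0,0,0]}'
python3 -m handwheel '{"twist":[[0,0,0],[0,0,0],[0,0,0],[0,0,0],[0,0,0]],"offset":[[0,2,0],[0,4,0],[0,5,0],[0,6,0],[0,6,0]],"jaw":[0,0,0,0,0]}'
```

```text
time: 8.15
ee_pos: [0.4618, 0.1651, 0.0385]
tool_rot: [-0.572, 0.415, -0.415, 0.573]
ft_force: [-2.7, 1.6, 6.3]
opening: 0.005
time: 8.57
ee_pos: [0.4617, 0.1656, 0.0331]
tool_rot: [-0.572, 0.415, -0.415, 0.573]
ft_force: [-3.0, 3.8, 9.0]
opening: 0.005
```

```bash
python3 -m handwheel '{"twist":[[0,0,0],[0,0,0],[0,0,0],[0,0,0],[0,0,0]],"offset":[[0,1,0],[0,2,0],[0,3,0],[0,4,0],[0,4,0]],"jaw":[0,0,0,0,0]}'
```

```text
time: 8.98
ee_pos: [0.4621, 0.1657, 0.0317]
tool_rot: [-0.572, 0.415, -0.415, 0.573]
ft_force: [-11.3, 0.7, 46.7]
opening: 0.007
```

At its hard stop: 47 N, z = 0.032. I lift straight up, move back clear, and look.

```bash
python3 -m handwheel '{"twist":[[0,0,0],[0,0,0],[0,0,0],[0,0,0],[0,0,0],[0,0,0],[0,0,0],[0,0,0],[0,0,0],[0,0,0],[0,0,0],[0,0,0]],"offset":[[0,-6,0],[0,-25,0],[0,-55,0],[0,-90,0],[0,-125,0],[0,-150,0],[0,-165,-15],[0,-170,-35],[0,-170,-50],[0,-170,-60],[0,-170,-60],[0,-170,-60]],"jaw":[0,0,0,0,0,0,0,0,0,0,0,0]}'
python3 - <<'E'
from h import *
from plant import vision
d0=pickle.load(open("v0.pkl","rb"))
t=vision.read_camera("top"); v=vision.read_camera("scene")
a=d0["scene"]["img"][150:280,235:415,::-1]; b=v["img"][150:280,235:415,::-1]
c=t["img"][140:270,240:430,::-1]
f=lambda i:cv2.resize(i,(390,280),interpolation=cv2.INTER_CUBIC)
cv2.imwrite("pics/e.png",np.vstack([np.hstack([f(a),f(b)]),np.hstack([f(d0["top"]["img"][140:270,240:430,::-1]),f(c)])]))
for n,w in(("top",t),("scene",v)):
  for k,b in (("old",d0[n]),("new",w)):
    o,_=masks(b["img"]); x0,x1,y0,y1={"top":(245,425,145,265),"scene":(240,415,150,275)}[n]
    hsv=cv2.cvtColor(b["img"],cv2.COLOR_RGB2HSV); o=cv2.inRange(hsv,(4,215,150),(14,255,255)) if n=="top" else cv2.inRange(hsv,(4,200,150),(17,255,255))
    kk,_,st,ce=cv2.connectedComponentsWithStats(o[y0:y1,x0:x1])
    print(n,k,[(ce[i].round(1).tolist(),int(st[i,4]),st[i,:4].tolist()) for i in range(1,kk) if st[i,4]>30])
E
```

```text
time: 9.98
ee_pos: [0.4048, 0.1456, 0.1985]
tool_rot: [0.572, -0.415, 0.415, -0.572]
ft_force: [0.8, -0.5, -0.1]
opening: 0.003
top old []
top new []
scene old [([129.9, 17.2], 198, [120, 8, 20, 19]), ([153.1, 53.2], 233, [143, 44, 21, 19]), ([15.7, 59.5], 205, [6, 54, 21, 13]), ([33.3, 101.4], 248, [22, 94, 24, 16]), ([47.6, 98.7], 32, [45, 94, 6, 10])]
scene new [([130.5, 19.4], 176, [121, 12, 20, 15]), ([153.2, 53.2], 231, [143, 44, 21, 19]), ([15.7, 59.5], 205, [6, 54, 21, 13]), ([33.3, 101.4], 248, [22, 94, 24, 16]), ([47.6, 98.5], 33, [45, 94, 6, 10])]
```

View pics/e.png

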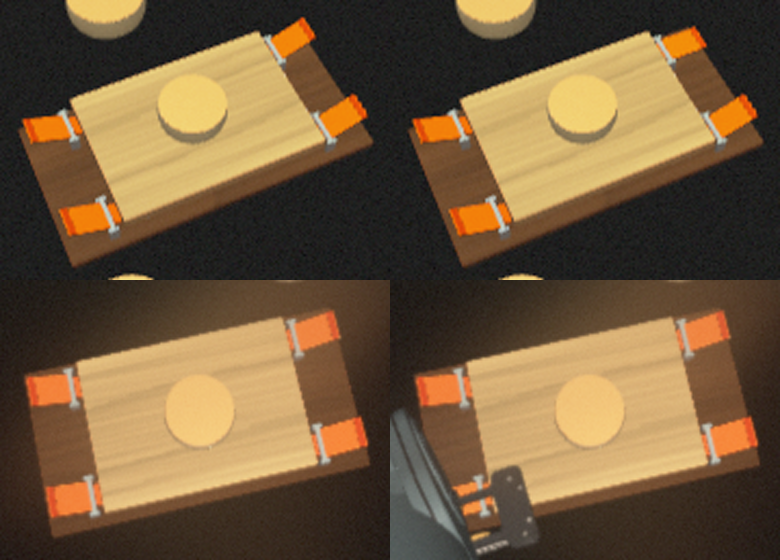

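The scene crops (before on the left, after on the right) show the FL tab laid down. The other three tabs, the board and the cheese are unchanged. One numeric check of the flat tab's tip before handing in.

```bash
python3 - <<'E'
from h import *
from plant import vision,get_state
d0=pickle.load(open("v0.pkl","rb"))["scene"]; v=vision.read_camera("scene")
for k,b in(("old",d0),("new",v)):
    h=cv2.cvtColor(b["img"],cv2.COLOR_RGB2HSV); m=cv2.inRange(h,(4,200,150),(17,255,255)); m[180:]=0; m[:,:350]=0;m[:150]=0;m[:,390:]=0
    print(k,"box",cv2.boundingRect(m))
for a in(0,.1,.2,.37,.45):
    e=.45-a; q=[bp(-.065+sx,.142+.055*np.cos(e),.031+.055*np.sin(e)+.002) for sx in(-.017,.017)]
    print(a,"tip corners",proj(v,np.array(q)).round(1).tolist())
for n,img in(("wine",v),):pass
diff=cv2.absdiff(d0["img"],v["img"]).max(2); diff[:, :][:]=diff
for n,(x0,x1,y0,y1) in dict(wine=(435,500,80,175),jar_tomme=(155,210,175,260),cheese=(300,345,180,220),board=(270,345,225,250)).items(): print(n,"pixels changed>40:",int((diff[y0:y1,x0:x1]>40).sum()))
print(get_state()["ft_force"])
E
```

```text
old box (360, 158, 20, 19)
new box (358, 162, 23, 15)
0 tip corners [[375.0, 157.2], [380.9, 166.0]]
0.1 tip corners [[375.4, 158.0], [381.3, 166.8]]
0.2 tip corners [[375.7, 159.0], [381.5, 167.8]]
0.37 tip corners [[375.8, 160.8], [381.6, 169.6]]
0.45 tip corners [[375.6, 161.7], [381.4, 170.5]]
wine pixels changed>40: 0
jar_tomme pixels changed>40: 0
cheese pixels changed>40: 0
board pixels changed>40: 0
[ 0.4656 -0.1811 -0.0435]
```

The tip is about 4 to 4.5 px lower (row 158 to 162), which matches 0.45 rad. Nothing else changed, so I hand in.

```bash
python3 -c "
from plant import order
print(order.job_done())"
```

```text
the job is handed in; nothing more can be done
None
```

The rocking corner was front left. I pressed its tab flat against its stop and handed the job in at about 10 s; no verdict was reported.

- **Corner presses:** I pressed the corners in the order FR, BR, BL, FL. FR took 34 N, BR 15 N and BL 5.5 N without dipping. BL was pressed most lightly, but that is still above the 4.5 N at which a yielding corner would be fully down. FL sank about 5 mm, giving way at under 4 N and then stopping hard.
- **Tab:** I pressed the FL tab until it stopped at 47 N, with the fingertips 32 mm above the counter, then lifted clear.
- **Last checks:** In the scene camera, the FL tab's tip is where a flat tab's should be, within about a pixel. The other three tabs still stand. The wine, jar, tomme, cheese and board patches I compared show no change, and the wrist force is about zero. The top view of the FL tab was partly hidden by the gripper, so only the scene camera confirms that it is flat. No check failed or disagreed.

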